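Hold the slide press at half travel

TASK

Lift open the clear cover of the slide-press case (it has a handle bar) until it leans back on its stop and stays there by itself. Then, with the fingertips, press the round knob of the spring press inside down by 8 mm, half its travel, so that its top is level with the tops of the two steel uprights beside it, and finish while holding it there, touching neither cover nor case. Never push the knob close to the bottom (the cover glass would crack), and leave the carton, beaker and bottle where they stand.

Things in the scene. Friction and masses are not known exactly. Their poses are not given: they have to be found in the camera images.
- box: the slide-press case, fixed to the bench: white open tray 130 (x) x 270 (y) x 90 mm high, walls and floor 6 mm; origin at the centre of its underside on the bench, z up; its -x side faces the robot (turned up to 0.35 rad), the cover's hinge runs along the top of its +x side
- lid (a joint): hinge angle of the clear, grey-framed cover (130 x 270 x 6 mm, about 0.25 kg): 0 shut, grows as it opens up and away from the robot, 1.8 rad on its stop (past upright). No spring: let go below about 1.55 rad it falls shut, beyond that it falls back on to its stop
- lid_bar (a point): middle of the cover's handle bar: round steel, 12 mm thick, 110 mm long, parallel to the hinge (box y), 42 mm beyond the cover's free edge, joined to it by a leg at each end; 172 mm from the hinge axis. With the cover shut it stands out level towards the robot, 93.5 mm above the bench, free below. It may turn in the fingers
- lid_hinge (a point): point on the hinge axis, midway along it, 93.5 mm above the bench; the axis is parallel to box y
- press: the spring press, fixed inside the case on its floor, in its left or right half: steel base 70 x 100 x 8 mm, glass slide, aluminium bridge, and two upright steel rods 10 mm thick, 42 mm either side of the knob along the press's y, tops 70 mm above the base's underside; origin at the centre of that underside (6 mm above the bench), z up; turned at most 0.15 rad from the case
- knob_top (a point): centre of the flat top of the press's round black knob (32 mm diameter, 10 mm thick), directly above the press's origin; 78 mm above the base's underside (84 mm above the bench) when not pressed; goes straight down with the knob
- plunger (a joint): how far the knob is pressed down, in m: 0 released, 0.008 wanted, 0.016 bottom. Spring: it starts to move at 3 N and takes 0.6 N more per mm (about 7.8 N at 8 mm, 12.6 N at the bottom); it springs back when let go
- carton: white carton of slides, 86 x 61 x 45 mm, loose on the bench beside the case; origin at the centre of its underside
- beaker: open beaker, 72 mm across, 85 mm high, loose on the bench beside the case; origin at the centre of its underside
- bottle: small amber bottle, 44 mm across, 90 mm high, loose on the bench beside the case; origin at the centre of its underside
- rack: white rack of upright glass slides, 70 x 80 x 37 mm high, fixed in the other half of the case, not needed; origin at the centre of its underside

How it is judged:
By the outcome, as a careful person would: the job done as asked, in the order asked, and still so for the second after the job is handed in, while the arm keeps its last pose, push and grip.
It also fails if it takes over 58 s, if anything falls off the work surface, if the arm or the gripper's body presses on something with over 40 N, if the wrist force passes 120 N, or if a joint passes its speed limit or range.

ROBOT

A 6-joint arm with a two-finger parallel gripper is mounted at the origin on the work surface. World frame = base frame: x ahead of the robot, y to its left, z up, the work surface at z = 0. Lengths are in m, angles in degrees, forces in N, time in s.
With the tool pointing down it reaches from about 0.275 to 0.75 m from the base axis. Payload 10.2 kg.
Tool frame: the origin (TCP) lies between the finger pads; the fingertips stand 8 mm ahead of it and the grasp point (between the pads) lies 11 mm behind it (env.finger_overhang is the distance from the TCP to the fingertips, in m); z points along the fingers, y is the direction in which the jaws open and shut (so a half turn about z gives the same grasp; the last joint's range is limited). The gripper opens to 85 mm and grips with 20 to 120 N. Pads are 22 mm wide; open, the fingers measure 114 mm over their backs; the gripper's body (76 mm by 85 mm) begins 54 mm behind the grasp point. The pads swing forward as they close: fully open they stand 13 mm farther back than shut.
Start: joints at [53.721, 17.928, 85.812, -0, 76.261, -12.8], TCP at [0.209, 0.482, 0.239] pointing down, gripper open.
Joint ranges: [-168.41, 168.41], [-55.51, 124.54], [10.69, 146.95], [-70.63, 250.63], [1, 178], [-165.06, 165.06]. Speed limits (degrees/s): [136.94, 136.94, 172.46, 180, 180, 180].

INTERFACE

Orientations are given as [roll, pitch, yaw] about the fixed x, y, z axes, in that order (R = Rz(yaw) Ry(pitch) Rx(roll)).
In Python, from bench import env gives the robot as it stands. The module is installed in compiled form; this text tells all that it offers.
- The arm moves only by the tool send_rows, never from a script. Its argument "moves" is one flat list of numbers, 7 for each row, row after row: the turn, a rotation vector about the tool's x, y, z in rad, then the shift along the tool's x, y, z in m, then the finger opening in m, from 0 to 0.0854. A call has 1 to 8 rows; each row shifts and turns the pose as measured when the row begins, along the tool's axes as they then stand; what a row does not reach is not made up. A row lasts 1/8 s, in which the tool goes at most 62.5 mm and 10.7 degrees, less where a joint would pass 70% of its speed; a pose out of reach is approached as far as the arm can. A call is refused whole if a number of a shift passes 0.0625 or a number of a turn 0.188, either way. A call with a gripper value outside its range is refused whole. The fingers move at their own pace and stop on an object; "squeeze" is the grip in N (left out, the last holds). Time passes only in rows, so rows that do not move let the fingers close. It gives the time, the measured TCP pose, the force and the opening at its end, in the units of the state.
- env.read_state(): the state, without advancing time (a new reading comes with each control period).
- env.capture(name): name is "side" or "top"; returns a dict with "frame" (400x640x3 uint8, red, green, blue), "fovy" (degrees; the focal length in pixels is half the picture's height over the tangent of half this angle, whatever the lens; pixels are square), "cx", "cy" (the principal point, pixels), "k1" (the pictures are not rectified: a ray, as slopes to the right and down, at radius r is drawn at 1 + k1 r^2 times it, then the intrinsics apply), "R" (3x3) and "t" (3): a world point X has camera coordinates R X + t. Camera axes: x right, y down, z forward; pixel columns grow to the right and rows downward; lengths in m; the calibration is good to about 2 mm. A picture is of the moment at which its call begins. There is no depth.
- env.sign_off(): hands the job in, once; it reports no verdict.
Trained networks look in a picture, given as the dict that the camera call returned (one of the last four; its "shot" number tells which), for a name from the list of things; names that differ only in an ending like _2 or _b are one class to them, and where a whole thing is asked for, a point or a joint stands for the part that bears it (a point fixed in the world has none). Each returns a list of dicts, best first, with "score" (0 to 1); they miss things now and then, are a little off and sometimes report something else, mostly with a low value. They report only what shows in the picture. A call takes as long as a camera call.
- env.recognise(label, picture): "point" ([x, y, z] in m, in world coordinates, good to about 4 mm: the middle of the surface that is visible of it).
The state is a dict: "clock": time; "joints": joint angles; "joint_velocities": joint speeds; "joint_efforts": joint torques, N m; "ee_pos": TCP position; "orientation": TCP orientation; "ft_force": force on the tool from outside, world axes, zero at the start; "wrist_torque": the same for the moment, N m; "opening": finger opening in m.
Only numpy, scipy, OpenCV 4.12 (cv2) and the standard library are available. Lean on these libraries where they do the work, as an engineer would, in place of code of your own. Each camera call takes 0.05 s, during which the arm holds its last target.

## Working session

There is one attempt and no reset: what is moved stays moved. The work goes in short steps, Python scripts to look and compute and a tool call to move; the robot and the scene stay as the last step left them, time stands still between calls to the robot, and variables do not carry over. Pictures are saved under pics/ and viewed, and the job is handed in when it is done.

Besides the shell and the picture viewer there is one more tool, called after "Emit:" as name(argument=value, ...), one argument or row to a line, values as JSON. send_rows: Moves the arm, as the interface text tells. Its arguments: {"type":"object","properties":{"moves":{"type":"array","items":{"type":"number"}},"squeeze":{"type":"number"}},"required":["moves"]}

```bash
mkdir -p pics; ls; cat > h.py <<'E'
import numpy as np, cv2
from bench import env
def save(p,n): cv2.imwrite(f'pics/{n}.png',p['frame'][:,:,::-1])
def proj(p,X):
    X=np.atleast_2d(X).astype(float); c=X@np.array(p['R']).T+np.array(p['t']); f=p['frame'].shape[0]/2/np.tan(np.radians(p['fovy'])/2)
    s=c[:,:2]/c[:,2:]; r2=(s**2).sum(1,keepdims=True); s=s*(1+p['k1']*r2)
    return s*f+np.array([p['cx'],p['cy']])
def ray(p,uv):
    f=p['frame'].shape[0]/2/np.tan(np.radians(p['fovy'])/2)
    d=(np.array(uv,float)-[p['cx'],p['cy']])/f; s=d.copy()
    for _ in range(20): s=d/(1+p['k1']*(s@s))
    R=np.array(p['R']); v=R.T@np.array([s[0],s[1],1]); o=-R.T@np.array(p['t']); return o,v
def onz(p,uv,z):
    o,v=ray(p,uv); return o+v*(z-o[2])/v[2]
E
python3 - <<'E'
from h import *
np.set_printoptions(precision=4,suppress=True)
for n in ['top','side']:
    p=env.capture(n); save(p,n+'0')
    print(n,p['fovy'],p['cx'],p['cy'],p['k1'],-np.array(p['R']).T@p['t'])
    for l in ['box','lid_bar','lid_hinge','press','knob_top','carton','beaker','bottle','rack','lid']:
        try: print(l,[(np.round(d['point'],4).tolist(),round(d['score'],2)) for d in env.recognise(l,p)[:2]])
        except Exception as e: print(l,e)
print(env.read_state())
E
```

```text
pics
top 52.86420328190221 324.65862992749703 196.9957668726302 -0.09597497545074263 [0.5058 0.0732 1.1363]
box [([0.5759, -0.1039, 0.0941], 0.84)]
lid_bar [([0.5833, -0.1062, 0.0978], 0.57)]
lid_hinge [([0.5812, -0.1066, 0.0956], 0.95)]
press []
knob_top []
carton [([0.6361, 0.1102, 0.0475], 0.57)]
beaker [([0.5167, -0.355, 0.0435], 0.56)]
bottle [([0.6177, -0.3002, 0.0592], 0.72)]
rack []
lid [([0.5821, -0.1079, 0.0981], 0.71)]
side 50.97985921310495 321.344173999151 198.96727425760682 -0.020784652513504698 [ 0.548  -0.6769  0.5836]
box [([0.574, -0.1737, 0.0945], 0.85), ([0.6214, -0.3153, 0.0598], 0.24)]
lid_bar [([0.5796, -0.1319, 0.0945], 0.8)]
lid_hinge [([0.5782, -0.1352, 0.0978], 0.58)]
press []
knob_top []
carton [([0.6408, 0.1169, 0.0455], 0.74)]
beaker [([0.5206, -0.3269, 0.0599], 0.76)]
bottle [([0.6198, -0.3153, 0.0561], 0.6)]
rack []
lid [([0.5797, -0.1386, 0.0978], 0.82)]
{'clock': 1.1, 'joints': array([ 53.7215,  17.9281,  85.8119,  -0.0001,  76.2607, -12.8   ]), 'joint_velocities': array([ 0.0563, -0.0316, -0.036 ,  0.0377,  0.0438, -0.0775]), 'joint_efforts': array([  0.0007, -41.2149, -25.9906,  -0.0001,   0.0003,   0.    ]), 'ee_pos': array([0.2092, 0.4815, 0.2393]), 'orientation': array([-179.9994,   -0.0001,  156.5215]), 'ft_force': array([-0.0281, -0.6839,  0.3536]), 'wrist_torque': array([-0.0401,  0.0071,  0.0143]), 'opening': 0.08529289266232845}
```

View pics/top0.png

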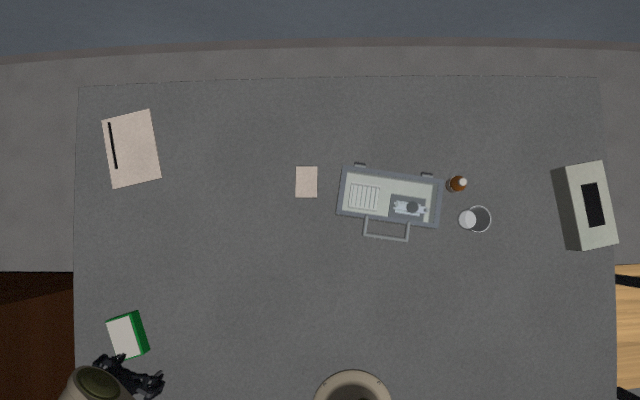

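View pics/side0.png

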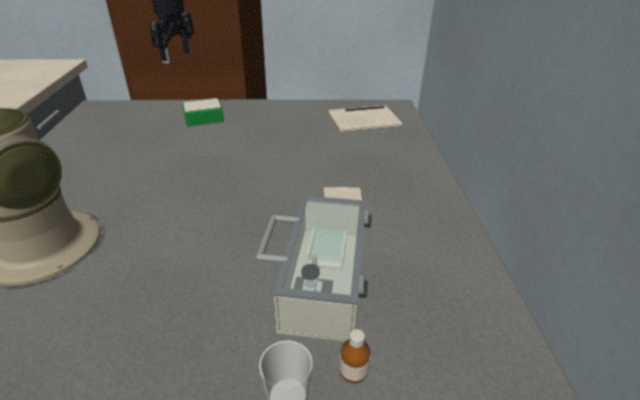

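```bash
python3 - <<'E'
import cv2
a=cv2.imread('pics/top0.png')[150:250,325:455]; cv2.imwrite('pics/top0z.png',cv2.resize(a,None,fx=6,fy=6,interpolation=cv2.INTER_CUBIC))
a=cv2.imread('pics/side0.png')[190:345,250:380]; cv2.imwrite('pics/side0z.png',cv2.resize(a,None,fx=3.8,fy=3.8,interpolation=cv2.INTER_CUBIC))
E
```

```text
(no output)
```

View pics/top0z.png

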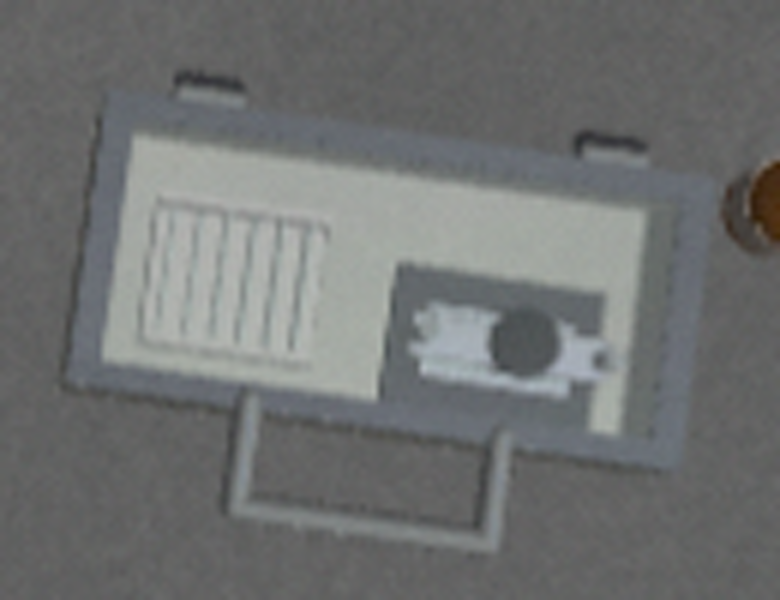

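View pics/side0z.png

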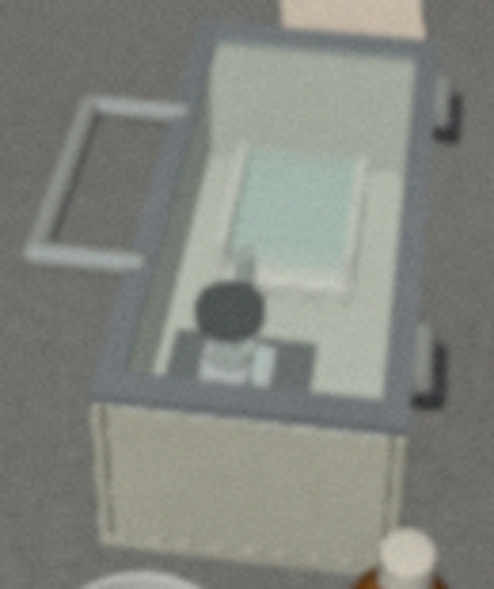

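```bash
python3 - <<'E'
from h import *
from scipy.optimize import least_squares
np.set_printoptions(precision=4,suppress=True)
p=env.capture('top'); q=env.capture('side')
z=lambda l:(np.array(l,float)+.5)/6-.5+[325,150]
C=z([(107,92),(713,180),(675,468),(63,388)])
W=np.array([onz(p,c,.0965) for c in C]); print(W); print('ctr',W.mean(0))
e=W[0]-W[1]; e2=W[3]-W[2]; print('yaw of box y',np.degrees(np.arctan2(-e[0],e[1])),np.degrees(np.arctan2(-e2[0],e2[1])),np.linalg.norm(e),np.linalg.norm(e2),np.linalg.norm(W[0]-W[3]))
B=np.array([onz(p,c,.0995) for c in z([(238,508),(490,545)])]); print('bar',B,B.mean(0), np.degrees(np.arctan2(-(B[0]-B[1])[0],(B[0]-B[1])[1])))
print('knob',onz(p,z([(524,342)])[0],.084))
P=np.array([onz(p,c,.014) for c in z([(398,260),(605,292),(378,400)])]);print('base',P,np.linalg.norm(P[0]-P[1]),np.linalg.norm(P[0]-P[2]))
print('rods', [onz(p,c,.076) for c in z([(430,318),(605,360)])])
# side view
zs=lambda l:(np.array(l,float)+.5)/3.8-.5+[250,190]
print('knob side',onz(q,zs([(229,310)])[0],.084)) 
S=np.array([onz(q,c,.0965) for c in zs([(200,22),(437,40),(405,432),(92,402)])]);print('lid side',S,S.mean(0))
B=np.array([onz(q,c,.0965) for c in zs([(90,103),(36,252)])]); print('bar side',B,B.mean(0))
E
```

```text
[[ 0.6716  0.0144  0.0965]
 [ 0.6271 -0.2507  0.0965]
 [ 0.5018 -0.2279  0.0965]
 [ 0.5433  0.037   0.0965]]
ctr [ 0.586  -0.1068  0.0965]
yaw of box y -9.522400916478595 -8.904985406399911 0.2687441969213841 0.2681033178823405 0.13028246381787265
bar [[ 0.4899 -0.0366  0.0995]
 [ 0.471  -0.1449  0.0995]] [ 0.4804 -0.0908  0.0995] -9.873157744408013
knob [ 0.5588 -0.1666  0.084 ]
base [[ 0.6023 -0.1245  0.014 ]
 [ 0.5849 -0.222   0.014 ]
 [ 0.537  -0.1127  0.014 ]] 0.09903327648167377 0.06635571733957717
rods [array([ 0.5709, -0.1269,  0.076 ]), array([ 0.5503, -0.2044,  0.076 ])]
knob side [ 0.5561 -0.1744  0.084 ]
lid side [[ 0.544   0.0301  0.0965]
 [ 0.6698  0.011   0.0965]
 [ 0.624  -0.256   0.0965]
 [ 0.5002 -0.2372  0.0965]] [ 0.5845 -0.113   0.0965]
bar side [[ 0.4888 -0.0404  0.0965]
 [ 0.4707 -0.1489  0.0965]] [ 0.4797 -0.0946  0.0965]
```

```bash
cat >> h.py <<'E'
from scipy.spatial.transform import Rotation as Ro
def state():
    s=env.read_state(); print('t',round(s['clock'],2),'p',np.round(s['ee_pos'],4),'o',np.round(s['orientation'],2),'F',np.round(s['ft_force'],2),'open',round(s['opening'],4)); return s
def plan(target,yaw,n,nt=None):
    "print rows in tool axes"
    s=state(); nt=nt or n; R=Ro.from_euler('xyz',s['orientation'],degrees=True); x=np.array(s['ee_pos'])
    Rt=Ro.from_euler('xyz',[180,0,yaw],degrees=True); rv=(R.inv()*Rt).as_rotvec(); d=(np.array(target)-x)/n
    print('total rotvec',rv, 'shift len/row',np.linalg.norm(d))
    for i in range(n):
        t=rv/nt if i<nt else rv*0
        print(np.round(np.r_[t,R.inv().apply(d)],4).tolist()); R=R*Ro.from_rotvec(t)
E
python3 - <<'E'
from h import *
print(env.finger_overhang)
plan([.480,-.093,.20],80.5,12,8)
E
```

```text
0.008
t 1.2 p [0.2092 0.4815 0.2393] o [-180.     -0.    156.52] F [ 0.68 -0.38  0.05] open 0.0851
total rotvec [-3.59791267e-05 -6.04963942e-06  1.32677811e+00] shift len/row 0.05303063122050925
[-0.0, -0.0, 0.1658, -0.0398, -0.0349, 0.0033]
[-0.0, -0.0, 0.1658, -0.045, -0.0279, 0.0033]
[-0.0, -0.0, 0.1658, -0.049, -0.0201, 0.0033]
[-0.0, -0.0, 0.1658, -0.0516, -0.0117, 0.0033]
[-0.0, -0.0, 0.1658, -0.0528, -0.003, 0.0033]
[-0.0, -0.0, 0.1658, -0.0526, 0.0057, 0.0033]
[-0.0, -0.0, 0.1658, -0.0509, 0.0144, 0.0033]
[-0.0, -0.0, 0.1658, -0.0479, 0.0226, 0.0033]
[-0.0, -0.0, 0.0, -0.0435, 0.0302, 0.0033]
[-0.0, -0.0, 0.0, -0.0435, 0.0302, 0.0033]
[-0.0, -0.0, 0.0, -0.0435, 0.0302, 0.0033]
[-0.0, -0.0, 0.0, -0.0435, 0.0302, 0.0033]
```

Emit:
send_rows(
  moves=[0,0,0.166,-0.04,-0.035,0.003,0.034,0,0,0.166,-0.045,-0.028,0.003,0.034,0,0,0.166,-0.049,-0.02,0.003,0.034,0,0,0.166,-0.052,-0.012,0.003,0.034,0,0,0.166,-0.053,-0.003,0.003,0.034,0,0,0.166,-0.053,0.006,0.003,0.034,0,0,0.166,-0.051,0.014,0.003,0.034,0,0,0.166,-0.048,0.023,0.003,0.034],
  squeeze=25,
)

```text
clock: 2.2
ee_pos: [0.388, 0.0848, 0.2155]
orientation: [179.7, -0.1, 78.3]
ft_force: [1.4, -0.5, 0.9]
opening: 0.0342
```

```bash
python3 - <<'E'
from h import *
plan([.480,-.093,.15],80.5,6,3)
E
```

```text
t 2.2 p [0.388  0.0848 0.2155] o [ 1.7974e+02 -1.5000e-01  7.8340e+01] F [ 1.37 -0.51  0.93] open 0.0342
total rotvec [ 0.00462809 -0.00244732 -0.03777915] shift len/row 0.03511247909406494
[0.0015, -0.0008, -0.0126, -0.026, 0.021, 0.0109]
[0.0015, -0.0008, -0.0126, -0.0262, 0.0207, 0.0109]
[0.0015, -0.0008, -0.0126, -0.0265, 0.0203, 0.0109]
[0.0, -0.0, -0.0, -0.0267, 0.02, 0.0109]
[0.0, -0.0, -0.0, -0.0267, 0.02, 0.0109]
[0.0, -0.0, -0.0, -0.0267, 0.02, 0.0109]
```

Emit:
send_rows(
  moves=[0,0,-0.012,-0.026,0.021,0.011,0.034,0,0,-0.012,-0.026,0.021,0.011,0.034,0,0,-0.012,-0.026,0.02,0.011,0.034,0,0,0,-0.027,0.02,0.011,0.034,0,0,0,-0.027,0.02,0.011,0.034,0,0,0,-0.027,0.02,0.011,0.034,0,0,0,0,0,0,0.034],
)

```text
clock: 3.08
ee_pos: [0.483, -0.1034, 0.1482]
orientation: [179.6, -0.1, 80.0]
ft_force: [-0.8, 0.4, -0.5]
opening: 0.0337
```

```bash
python3 - <<'E'
from h import *
s=state()
p=env.capture('top'); save(p,'top1'); q=env.capture('side'); save(q,'side1')
a=p['frame'][150:260,325:455,::-1]; a=cv2.resize(a,None,fx=3,fy=3,interpolation=cv2.INTER_CUBIC)
b=q['frame'][100:320,190:400,::-1]; b=cv2.resize(b,None,fx=2,fy=2,interpolation=cv2.INTER_CUBIC)
c=np.zeros((440,812,3),np.uint8); c[:330,:390]=a; c[:440,392:812]=b; cv2.imwrite('pics/c1.png',c[:,:800])
for n,r in (('top',p),('side',q)): print(n,[(np.round(d['point'],3),round(d['score'],2)) for d in env.recognise('lid_bar',r)])
plan([.480,-.093,.081],80.5,2,2)
E
```

```text
t 3.08 p [ 0.483  -0.1034  0.1482] o [ 1.7957e+02 -1.4000e-01  8.0000e+01] F [-0.78  0.44 -0.47] open 0.0337
top [(array([ 0.595, -0.086,  0.099]), 0.97)]
side [(array([ 0.582, -0.134,  0.093]), 0.6)]
t 3.27 p [ 0.4826 -0.1012  0.1494] o [ 1.7949e+02 -1.3000e-01  8.0170e+01] F [0.18 0.35 1.01] open 0.0341
total rotvec [ 0.00889666 -0.00222015 -0.00580409] shift len/row 0.03449313453947276
[0.0044, -0.0011, -0.0029, 0.0038, -0.0023, 0.0342]
[0.0044, -0.0011, -0.0029, 0.0038, -0.0021, 0.0342]
```

View pics/c1.png

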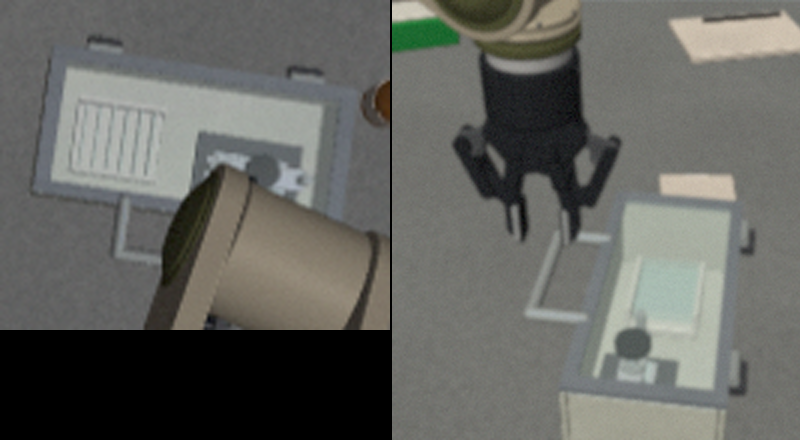

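Emit:
send_rows(
  moves=[0.005,-0.001,-0.003,0.004,-0.002,0.033,0.034,0.004,-0.001,-0.003,0.004,-0.002,0.033,0.034,0,0,0,0,0,0.002,0.034],
)

```text
clock: 3.65
ee_pos: [0.4808, -0.0906, 0.0821]
orientation: [179.8, 0.0, 80.7]
ft_force: [-0.4, -0.7, 0.4]
opening: 0.0341
```

```bash
python3 - <<'E'
from h import *
s=state()
q=env.capture('side'); save(q,'side2')
b=q['frame'][100:320,190:400,::-1]; b=cv2.resize(b,None,fx=2.7,fy=2.7,interpolation=cv2.INTER_CUBIC)
cv2.imwrite('pics/c2.png',b)
E
```

```text
t 3.65 p [ 0.4808 -0.0906  0.0821] o [1.7979e+02 5.0000e-02 8.0690e+01] F [-0.45 -0.66  0.43] open 0.0341
```

View pics/c2.png

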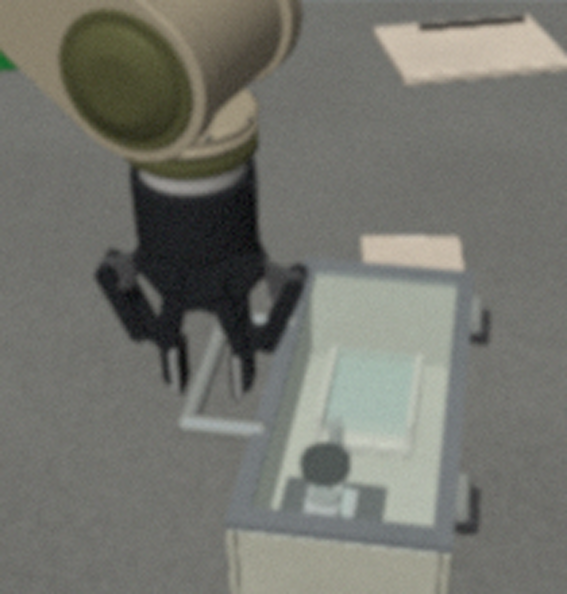

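Emit:
send_rows(
  moves=[0,0,0,0,0,0,0.006,0,0,0,0,0,0,0.006,0,0,0,0,0,0,0.006,0,0,0,0,0,0,0.006,0,0,0,0,0,0,0.006],
  squeeze=30,
)

```text
clock: 4.32
ee_pos: [0.48, -0.0907, 0.0867]
orientation: [179.8, 0.1, 80.7]
ft_force: [-0.8, 2.2, -1.9]
opening: 0.0108
```

```bash
python3 - <<'E'
from h import *
s=state()
# arc plan : tool shift along tool y (box +x) and tool z
r=.172
th=np.linspace(0,1.8,19)
d=np.c_[np.diff(-np.cos(th)),np.diff(np.sin(th))]*r*1000
print(np.c_[th[1:],d[:,0],-d[:,1], -np.cos(th[1:])*r+r, np.sin(th[1:])*r].round(4))
E
```

```text
t 4.33 p [ 0.48   -0.0907  0.0867] o [1.7981e+02 1.2000e-01 8.0730e+01] F [-0.76  2.16 -1.87] open 0.0108
[[ 1.00000e-01  8.59300e-01 -1.71713e+01  9.00000e-04  1.72000e-02]
 [ 2.00000e-01  2.56930e+00 -1.69998e+01  3.40000e-03  3.42000e-02]
 [ 3.00000e-01  4.25360e+00 -1.66584e+01  7.70000e-03  5.08000e-02]
 [ 4.00000e-01  5.89540e+00 -1.61505e+01  1.36000e-02  6.70000e-02]
 [ 5.00000e-01  7.47830e+00 -1.54812e+01  2.11000e-02  8.25000e-02]
 [ 6.00000e-01  8.98650e+00 -1.46573e+01  3.00000e-02  9.71000e-02]
 [ 7.00000e-01  1.04049e+01 -1.36869e+01  4.04000e-02  1.10800e-01]
 [ 8.00000e-01  1.17193e+01 -1.25798e+01  5.22000e-02  1.23400e-01]
 [ 9.00000e-01  1.29166e+01 -1.13470e+01  6.51000e-02  1.34700e-01]
 [ 1.00000e+00  1.39849e+01 -1.00008e+01  7.91000e-02  1.44700e-01]
 [ 1.10000e+00  1.49135e+01 -8.55470e+00  9.40000e-02  1.53300e-01]
 [ 1.20000e+00  1.56930e+01 -7.02310e+00  1.09700e-01  1.60300e-01]
 [ 1.30000e+00  1.63157e+01 -5.42130e+00  1.26000e-01  1.65700e-01]
 [ 1.40000e+00  1.67754e+01 -3.76530e+00  1.42800e-01  1.69500e-01]
 [ 1.50000e+00  1.70675e+01 -2.07180e+00  1.59800e-01  1.71600e-01]
 [ 1.60000e+00  1.71891e+01 -3.57500e-01  1.77000e-01  1.71900e-01]
 [ 1.70000e+00  1.71389e+01  1.36030e+00  1.94200e-01  1.70600e-01]
 [ 1.80000e+00  1.69175e+01  3.06460e+00  2.11100e-01  1.67500e-01]]
```

Emit:
send_rows(
  moves=[0,0,0,0,0.001,-0.012,0.006,0,0,0,0,0.002,-0.017,0.006,0,0,0,0,0.004,-0.017,0.006,0,0,0,0,0,0,0.006],
)

```text
clock: 4.82
ee_pos: [0.4873, -0.092, 0.1365]
orientation: [179.7, 0.2, 80.7]
ft_force: [-0.8, -0.3, -1.5]
opening: 0.011
```

```bash
python3 - <<'E'
from h import *
s=state()
q=env.capture('side'); save(q,'side3')
b=q['frame'][50:320,170:400,::-1]; b=cv2.resize(b,None,fx=2.2,fy=2.2,interpolation=cv2.INTER_CUBIC)
cv2.imwrite('pics/c3.png',b)
E
```

```text
t 4.83 p [ 0.4873 -0.092   0.1365] o [1.7974e+02 1.6000e-01 8.0730e+01] F [-0.84 -0.27 -1.46] open 0.011
```

View pics/c3.png

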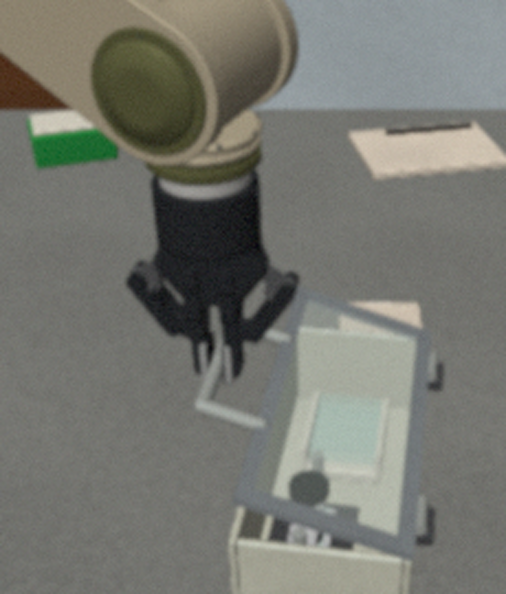

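Emit:
send_rows(
  moves=[0,0,0,0,0.006,-0.016,0.006,0,0,0,0,0.0075,-0.0155,0.006,0,0,0,0,0.009,-0.0145,0.006,0,0,0,0,0.0105,-0.0135,0.006,0,0,0,0,0.012,-0.0125,0.006,0,0,0,0,0,0,0.006],
)

```text
clock: 5.62
ee_pos: [0.5278, -0.099, 0.2087]
orientation: [-179.4, 0.2, 80.7]
ft_force: [-0.2, -0.2, -1.6]
opening: 0.0109
```

```bash
cat >> h.py <<'E'
def arc(z0=.0867,p0=(.480,-.0907),yaw=-9.4):
    s=state(); e=np.array(s['ee_pos']); a=np.radians(yaw); dx=(e[:2]-p0)@[np.cos(a),np.sin(a)]; dz=e[2]-z0
    print('dx',dx,'dz',dz,'theta',np.arctan2(dz,.172-dx),'r',np.hypot(dz,.172-dx))
E
python3 - <<'E'
from h import *
arc()
E
```

```text
t 5.62 p [ 0.5278 -0.099   0.2087] o [-179.4     0.21   80.74] F [-0.24 -0.25 -1.63] open 0.0109
dx 0.04849154060332246 dz 0.122039789781835 theta 0.7794170492724133 r 0.1736319378240513
```

Emit:
send_rows(
  moves=[0,0,0,0,0.013,-0.0115,0.006,0,0,0,0,0.014,-0.01,0.006,0,0,0,0,0.015,-0.0085,0.006,0,0,0,0,0.016,-0.007,0.006,0,0,0,0,0.0165,-0.0055,0.006,0,0,0,0,0,0,0.006],
)

```text
clock: 6.38
ee_pos: [0.6004, -0.1114, 0.2525]
orientation: [-179.0, 0.3, 80.7]
ft_force: [-2.3, 1.0, 2.7]
opening: 0.0104
```

```bash
python3 - <<'E'
from h import *
arc()
q=env.capture('side'); save(q,'side4')
b=q['frame'][50:320,170:400,::-1]; b=cv2.resize(b,None,fx=2.2,fy=2.2,interpolation=cv2.INTER_CUBIC)
cv2.imwrite('pics/c4.png',b)
E
```

```text
t 6.38 p [ 0.6004 -0.1114  0.2525] o [-179.02    0.34   80.72] F [-2.26  1.05  2.72] open 0.0104
dx 0.12213778883374773 dz 0.1658278249974432 theta 1.278709708412575 r 0.17316208489669607
```

View pics/c4.png

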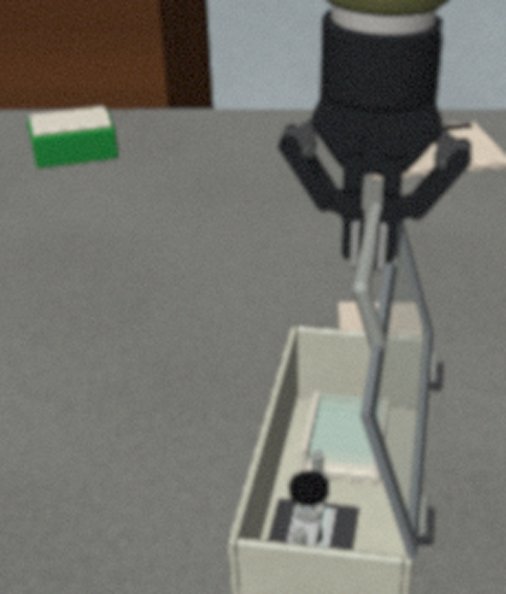

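Emit:
send_rows(
  moves=[0,0,0,0,0.017,-0.003,0.006,0,0,0,0,0.017,-0.0015,0.006,0,0,0,0,0.017,0,0.006,0,0,0,0,0.017,0.0015,0.006,0,0,0,0,0.013,0.0025,0.006,0,0,0,0,0,0,0.006],
)

```text
clock: 7.18
ee_pos: [0.68, -0.1251, 0.2541]
orientation: [-179.3, 0.5, 80.7]
ft_force: [-0.3, -0.0, 1.6]
opening: 0.0105
```

```bash
python3 - <<'E'
from h import *
arc()
q=env.capture('side'); save(q,'side5')
b=q['frame'][30:320,170:430,::-1]; b=cv2.resize(b,None,fx=2,fy=2,interpolation=cv2.INTER_CUBIC)
cv2.imwrite('pics/c5.png',b)
E
```

```text
t 7.17 p [ 0.68   -0.1251  0.2541] o [-179.34    0.45   80.69] F [-0.27 -0.02  1.61] open 0.0105
dx 0.20289571862782313 dz 0.16742264803234624 theta 1.7532806401672536 r 0.17024948899686163
```

View pics/c5.png

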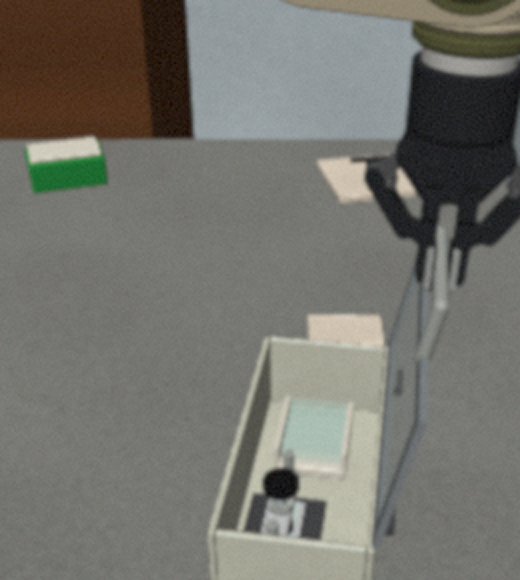

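Emit:
send_rows(
  moves=[0,0,0,0,0.004,0.001,0.006,0,0,0,0,0.003,0.001,0.006,0,0,0,0,0,0,0.006],
)

```text
clock: 7.6
ee_pos: [0.6864, -0.1262, 0.2528]
orientation: [-179.4, 0.5, 80.7]
ft_force: [0.7, 0.8, 3.7]
opening: 0.0106
```

Emit:
send_rows(
  moves=[0,0,0,0,0,0,0.03,0,0,0,0,0,0,0.05,0,0,0,0,0,0,0.06,0,0,0,0,0,0,0.06],
)

```text
clock: 8.1
ee_pos: [0.6861, -0.1262, 0.251]
orientation: [-179.2, 0.4, 80.7]
ft_force: [0.8, -0.5, 0.0]
opening: 0.0605
```

```bash
python3 - <<'E'
from h import *
arc()
q=env.capture('side'); save(q,'side6')
b=q['frame'][30:320,170:430,::-1]; b=cv2.resize(b,None,fx=2,fy=2,interpolation=cv2.INTER_CUBIC)
cv2.imwrite('pics/c6.png',b)
E
```

```text
t 8.1 p [ 0.6861 -0.1262  0.251 ] o [-179.22    0.45   80.7 ] F [ 0.81 -0.5   0.04] open 0.0605
dx 0.20908390817417172 dz 0.164332621590831 theta 1.7927424028690064 r 0.16846491256159443
```

View pics/c6.png

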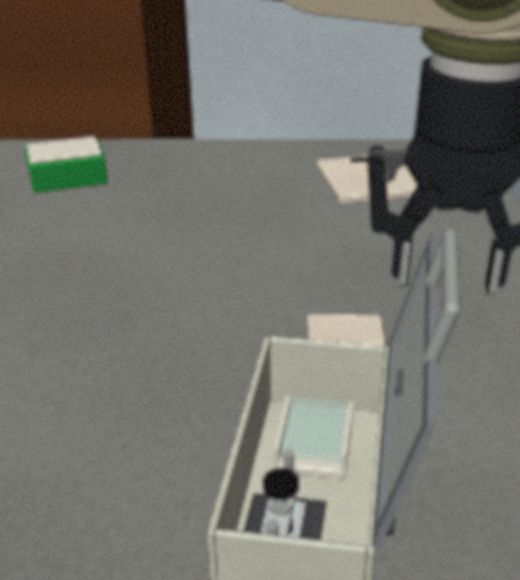

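Emit:
send_rows(
  moves=[0,0,0,0,0,-0.025,0.06,0,0,0,0,0,-0.035,0.06,0,0,0,0,-0.02,-0.01,0.06,0,0,0,0,-0.05,0,0.03,0,0,0,0,-0.05,0,0,0,0,0,0,-0.05,0,0,0,0,0,0,-0.05,0,0,0,0,0,0,-0.03,0,0],
)

```text
clock: 9.15
ee_pos: [0.4336, -0.0842, 0.3247]
orientation: [-179.2, 0.5, 80.7]
ft_force: [0.5, -0.1, 0.4]
opening: 0.0002
```

```bash
python3 - <<'E'
from h import *
state()
p=env.capture('top'); save(p,'top7'); q=env.capture('side'); save(q,'side7')
a=p['frame'][140:260,325:455,::-1]; a=cv2.resize(a,None,fx=3,fy=3,interpolation=cv2.INTER_CUBIC)
b=q['frame'][100:340,210:400,::-1]; b=cv2.resize(b,None,fx=2.1,fy=2.1,interpolation=cv2.INTER_CUBIC)
c=np.zeros((504,800,3),np.uint8); c[:360,:390]=a; c[:504,392:791]=b; cv2.imwrite('pics/c7.png',c)
for l in ['knob_top','press','lid_bar']:
  for n,r in (('top',p),('side',q)): print(l,n,[(np.round(d['point'],4),round(d['score'],2)) for d in env.recognise(l,r)])
E
```

```text
t 9.15 p [ 0.4336 -0.0842  0.3247] o [-179.25    0.48   80.7 ] F [ 0.54 -0.12  0.35] open 0.0002
knob_top top [(array([ 0.558 , -0.1651,  0.085 ]), 0.51)]
knob_top side [(array([ 0.5546, -0.1759,  0.0822]), 0.54), (array([ 0.5972, -0.0621,  0.0377]), 0.44)]
press top [(array([ 0.5569, -0.1596,  0.0137]), 0.8)]
press side [(array([ 0.5591, -0.1649,  0.0456]), 0.71)]
lid_bar top [(array([ 0.6687, -0.1237,  0.1781]), 0.7)]
lid_bar side [(array([ 0.6637, -0.1601,  0.1815]), 0.78)]
```

View pics/c7.png

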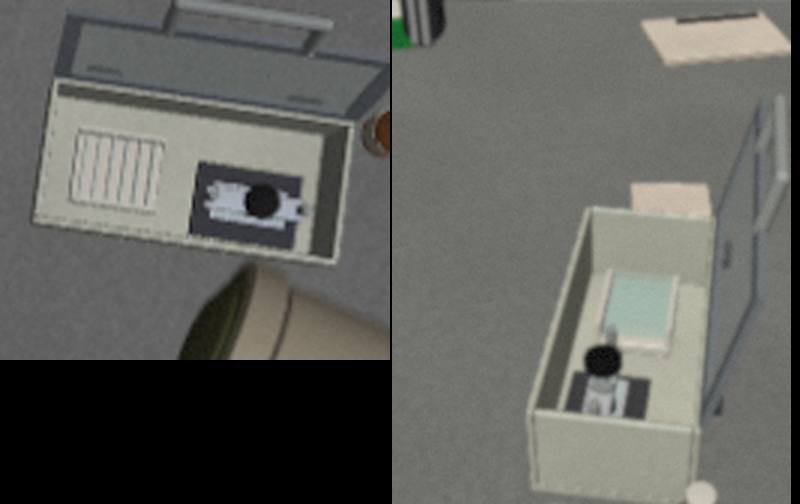

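```bash
python3 - <<'E'
from h import *
plan([.557,-.170,.125],80.5,6,6)
E
```

```text
t 9.55 p [ 0.436  -0.0849  0.324 ] o [-179.16    0.45   80.71] F [-0.81 -0.36 -0.31] open -0.0
total rotvec [-0.0146839   0.00782932  0.0036263 ] shift len/row 0.041318085040607945
[-0.0024, 0.0013, 0.0006, -0.0105, 0.0227, 0.0329]
[-0.0024, 0.0013, 0.0006, -0.0105, 0.0226, 0.033]
[-0.0024, 0.0013, 0.0006, -0.0105, 0.0225, 0.033]
[-0.0024, 0.0013, 0.0006, -0.0106, 0.0224, 0.033]
[-0.0024, 0.0013, 0.0006, -0.0106, 0.0224, 0.0331]
[-0.0024, 0.0013, 0.0006, -0.0106, 0.0223, 0.0331]
```

Emit:
send_rows(
  moves=[-0.003,0.001,0,-0.016,0.034,0.02,0,-0.003,0.001,0,-0.016,0.034,0.025,0,-0.003,0.001,0,-0.016,0.034,0.035,0,-0.003,0.001,0,-0.016,0.032,0.04,0,-0.003,0.001,0,0,0,0.04,0,0,0,0,0,0,0.025,0,0,0,0,0,0,0,0,0,0,0,0,0,0,0],
)

```text
clock: 10.55
ee_pos: [0.5645, -0.174, 0.1298]
orientation: [180.0, 0.1, 80.8]
ft_force: [-0.2, 0.3, 0.6]
opening: -0.0002
```

```bash
python3 - <<'E'
from h import *
plan([.557,-.170,.100],80.5,3,2)
q=env.capture('side'); save(q,'side8')
b=q['frame'][60:340,170:400,::-1]; b=cv2.resize(b,None,fx=2.1,fy=2.1,interpolation=cv2.INTER_CUBIC)
cv2.imwrite('pics/c8.png',b)
E
```

```text
t 10.55 p [ 0.5645 -0.174   0.1298] o [1.7999e+02 1.2000e-01 8.0800e+01] F [-0.16  0.31  0.56] open -0.0002
total rotvec [0.00013817 0.00201431 0.00514973] shift len/row 0.010320189999530896
[0.0001, 0.001, 0.0026, 0.001, -0.0027, 0.0099]
[0.0001, 0.001, 0.0026, 0.0009, -0.0027, 0.0099]
[0.0, 0.0, 0.0, 0.0009, -0.0027, 0.0099]
```

View pics/c8.png

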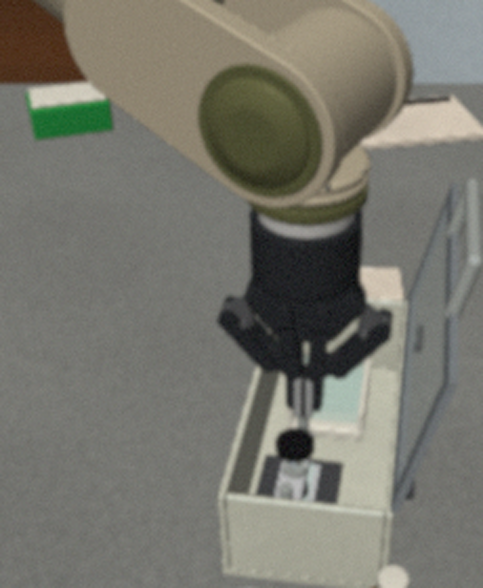

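Emit:
send_rows(
  moves=[0,0.001,0.003,0.001,-0.003,0.01,0,0,0.001,0.002,0.001,-0.003,0.01,0,0,0,0,0.001,-0.002,0.008,0,0,0,0,0,0,0,0,0,0,0,0,0,0,0],
)

```text
clock: 11.22
ee_pos: [0.5571, -0.1696, 0.1017]
orientation: [179.8, 0.0, 80.5]
ft_force: [0.5, -0.8, 0.2]
opening: -0.0004
```

```bash
python3 - <<'E'
from h import *
plan([.557,-.170,.094],80.5,2,2)
q=env.capture('side'); save(q,'side9')
b=q['frame'][180:320,230:380,::-1]; b=cv2.resize(b,None,fx=4,fy=4,interpolation=cv2.INTER_CUBIC)
cv2.imwrite('pics/c9.png',b)
E
```

```text
t 11.22 p [ 0.5571 -0.1696  0.1017] o [1.7982e+02 5.0000e-02 8.0490e+01] F [ 0.53 -0.78  0.24] open -0.0004
total rotvec [ 0.00310319  0.0008579  -0.00010251] shift len/row 0.003872251835985435
[0.0016, 0.0004, -0.0001, -0.0002, -0.0, 0.0039]
[0.0016, 0.0004, -0.0001, -0.0002, -0.0, 0.0039]
```

View pics/c9.png

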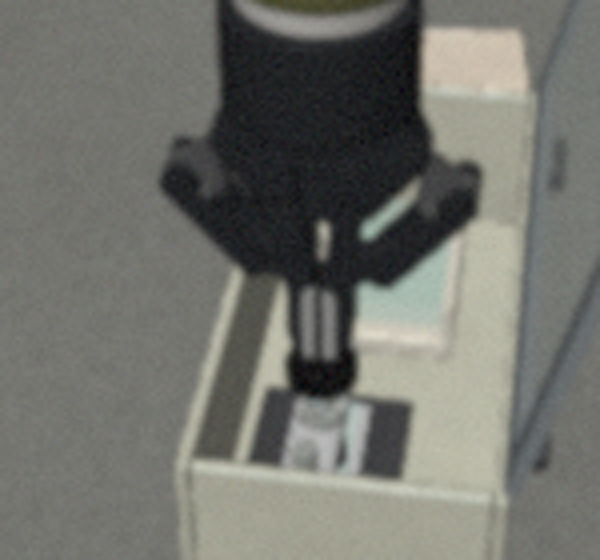

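Emit:
send_rows(
  moves=[0.003,0,0,0,0,0.004,0,0,0,0,0,0,0.003,0,0,0,0,0,0,0,0],
)

```text
clock: 11.65
ee_pos: [0.5573, -0.1698, 0.0945]
orientation: [180.0, 0.1, 80.5]
ft_force: [-0.2, -1.8, -0.8]
opening: 0.0002
```

Emit:
send_rows(
  moves=[0,0,0,0,0,0.002,0,0,0,0,0,0,0,0],
)

```text
clock: 11.9
ee_pos: [0.5573, -0.1698, 0.0924]
orientation: [180.0, 0.1, 80.5]
ft_force: [0.1, 0.1, -0.5]
opening: 0.0001
```

Emit:
send_rows(
  moves=[0,0,0,0,0,0.002,0,0,0,0,0,0,0,0],
)

```text
clock: 12.15
ee_pos: [0.5575, -0.1699, 0.0909]
orientation: [179.9, 0.1, 80.5]
ft_force: [-2.3, 0.2, 3.8]
opening: -0.0001
```

Emit:
send_rows(
  moves=[0,0,0,0,0,0.0025,0,0,0,0,0,0,0.002,0,0,0,0,0,0,0,0],
)

```text
clock: 12.52
ee_pos: [0.5575, -0.1699, 0.0869]
orientation: [179.9, 0.1, 80.5]
ft_force: [-2.9, 1.3, 5.5]
opening: -0.0003
```

```bash
cat > m.py <<'E'
from h import *
F=[];P=[]
for i in range(10):
    q=env.capture('side'); s=env.read_state(); F.append(s['ft_force']);P.append(s['ee_pos'])
print(np.mean(F,0),np.std(F,0),np.mean(P,0),np.std(P,0),s['clock'])
import sys
b=q['frame'][200:300,260:360,::-1]; b=cv2.resize(b,None,fx=6,fy=6,interpolation=cv2.INTER_CUBIC)
cv2.imwrite(f'pics/{sys.argv[1]}.png',b)
E
python3 m.py m1
```

```text
[-1.94912103  0.62183402  5.54395054] [0.51609041 0.41188805 0.57860576] [ 0.55754729 -0.16989316  0.08699229] [1.02843560e-05 1.27627277e-05 1.89193008e-05] 13.025
```

View pics/m1.png

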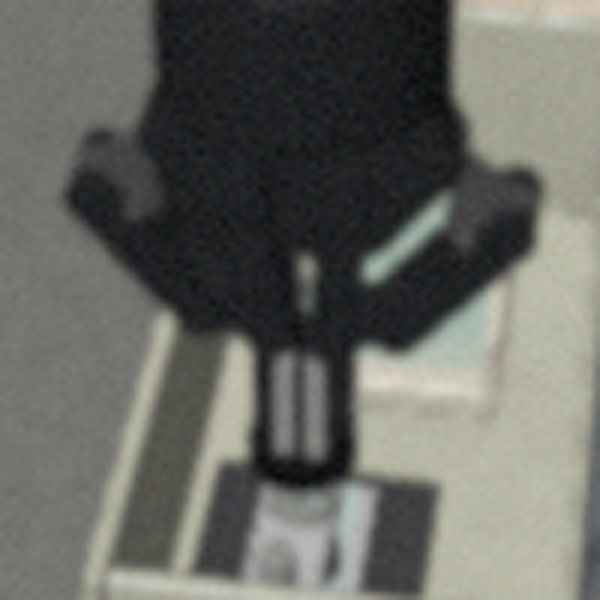

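Emit:
send_rows(
  moves=[0,0,0,0,0,0.0025,0,0,0,0,0,0,0,0,0,0,0,0,0,0,0],
)

```text
clock: 13.4
ee_pos: [0.5576, -0.1699, 0.0853]
orientation: [179.9, 0.1, 80.5]
ft_force: [-2.6, 0.3, 7.2]
opening: 0.0004
```

```bash
sed -i "s/^F=\[\]/A=[];F=[]/; s/F.append/A.append(q['frame'].astype(float)); F.append/" m.py; echo "np.save(f'pics/{sys.argv[1]}.npy',np.mean(A,0))" >> m.py
python3 m.py m2
python3 - <<'E'
import cv2,numpy as np
from scipy.optimize import minimize
r={n:cv2.imread(f'pics/{n}.png')[:,:,::-1].astype(float) for n in('side7','side8','side9')}
r['m2']=np.load('pics/m2.npy')
for n,a in r.items():
    g=a.mean(2); print(n); print(g[262:292:1,306:315].mean(1).round(0))
E
```

```text
[-2.71495877  1.06728375  6.73744476] [0.62194929 0.49302823 0.6527803 ] [ 0.55755949 -0.16988889  0.08531835] [7.43221134e-06 1.33537159e-05 1.19294660e-05] 13.9
side7
[152. 130.  88.  45.  20.  19.  22.  18.  19.  23.  20.  21.  21.  22.
  21.  19.  37.  76. 113. 134. 140. 137. 133. 132. 135. 151. 165. 168.
 163. 158.]
side8
[159. 135.  93.  47.  26.  22.  19.  24.  21.  21.  19.  22.  23.  20.
  20.  19.  41.  79. 118. 139. 146. 143. 138. 136. 141. 157. 171. 175.
 169. 165.]
side9
[102. 101. 101. 101. 101. 101.  93.  72.  43.  23.  21.  22.  22.  20.
  19.  21.  37.  78. 118. 137. 144. 142. 137. 136. 139. 155. 170. 173.
 167. 163.]
m2
[104. 106. 106. 106. 106. 105. 105. 106. 105. 106. 106. 106. 106.  99.
  78.  49.  26.  20.  21.  37.  73. 110. 130. 134. 139. 154. 169. 171.
 167. 161.]
```

View pics/m2.png

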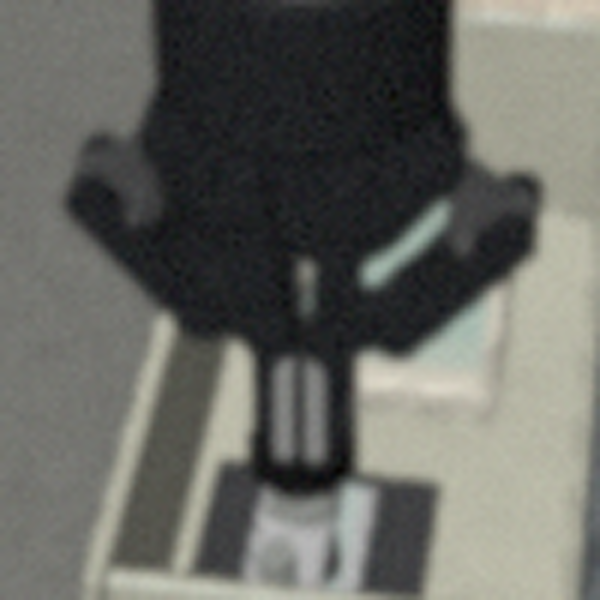

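```bash
python3 - <<'E'
from h import *
q=env.capture('side')
for z in (0,.006,.0065,.007,.008,.009): print(z,proj(q,[.5565,-.188,.074-z]),proj(q,[.5565,-.188,.074])-proj(q,[.5565,-.188,.074-z]))
E
```

```text
0 [[310.30111256 281.43305217]] [[0. 0.]]
0.006 [[310.30315538 283.97798106]] [[-2.04281919e-03 -2.54492889e+00]]
0.0065 [[310.30332546 284.18890457]] [[-2.21289769e-03 -2.75585240e+00]]
0.007 [[310.30349552 284.39965157]] [[-2.38295158e-03 -2.96659940e+00]]
0.008 [[310.30383555 284.82061688]] [[-2.72298506e-03 -3.38756471e+00]]
0.009 [[310.30417548 285.2408787 ]] [[-3.06291868e-03 -3.80782653e+00]]
```

Emit:
send_rows(
  moves=[0,0,0,0,0,0.0018,0,0,0,0,0,0,0,0,0,0,0,0,0,0,0],
)

```text
clock: 14.32
ee_pos: [0.5575, -0.1699, 0.0845]
orientation: [179.9, 0.1, 80.5]
ft_force: [-3.2, 1.0, 7.3]
opening: 0.0001
```

```bash
python3 m.py m3
python3 - <<'E'
import cv2,numpy as np
r={n:cv2.imread(f'pics/{n}.png')[:,:,::-1].astype(float) for n in('side7','side8','side9')}
for n in('m2','m3'): r[n]=np.load(f'pics/{n}.npy')
for n,a in r.items():
    g=a.mean(2)[:,306:315].mean(1); 
    i=np.arange(276,287); 
    for l in (55,80):
        k=[j for j in i if g[j]<l<=g[j+1]][-1]; print(n,l,round(k+(l-g[k])/(g[k+1]-g[k]),2),end='  ')
    d=np.diff(g[276:286]); d=np.clip(d,5,None)-5; print('grad centroid',(d*np.arange(276.5,285.5)).sum()/d.sum())
print(g[276:292].round())
E
```

```text
[-2.84084542  1.3042118   7.07243332] [0.52145267 0.51433478 0.48846461] [ 0.55755991 -0.16989937  0.08455176] [6.47228713e-06 1.24633268e-05 1.98676150e-05] 14.825
side7 55 278.45  side7 80 279.1  grad centroid 279.04095826893354
side8 55 278.37  side8 80 279.01  grad centroid 279.0338455909257
side9 55 278.44  side9 80 279.05  grad centroid 279.0829222011385
m2 55 281.49  m2 80 282.18  grad centroid 282.05381165919283
m3 55 281.7  m3 80 282.36  grad centroid 282.2273327283227
[ 85.  57.  32.  21.  19.  30.  66. 105. 128. 134. 138. 154. 169. 171.
 167. 162.]
```

Emit:
send_rows(
  moves=[0,0,0,0,0,0.0014,0,0,0,0,0,0,0,0,0,0,0,0,0,0,0],
)

```text
clock: 15.2
ee_pos: [0.5576, -0.1699, 0.0843]
orientation: [179.9, 0.1, 80.5]
ft_force: [-2.5, 2.2, 6.6]
opening: -0.0002
```

```bash
python3 m.py m4
python3 - <<'E'
import cv2,numpy as np
a=np.load('pics/m4.npy'); g=a.mean(2)[:,306:315].mean(1); i=np.arange(276,287)
for l in (55,80):
    k=[j for j in i if g[j]<l<=g[j+1]][-1]; print(l,round(k+(l-g[k])/(g[k+1]-g[k]),2))
d=np.diff(g[276:286]); d=np.clip(d,5,None)-5; print('grad centroid',(d*np.arange(276.5,285.5)).sum()/d.sum())
from h import *
p=env.capture('top'); save(p,'topF'); q=env.capture('side'); save(q,'sideF')
a=p['frame'][140:260,325:485,::-1]; a=cv2.resize(a,None,fx=2.5,fy=2.5,interpolation=cv2.INTER_CUBIC)
b=q['frame'][100:400,210:400,::-1]; b=cv2.resize(b,None,fx=2,fy=2,interpolation=cv2.INTER_CUBIC)
c=np.zeros((600,790,3),np.uint8); c[:300,:400]=a; c[:600,402:782]=b; cv2.imwrite('pics/cF.png',c)
E
```

```text
[-3.04389523  1.11602157  7.26472658] [0.3874247  0.42507705 0.40440903] [ 0.5575572  -0.16987652  0.08426951] [7.82140360e-06 1.02304480e-05 1.80066783e-05] 15.7
55 281.85
80 282.49
grad centroid 282.3776068659563
```

View pics/cF.png

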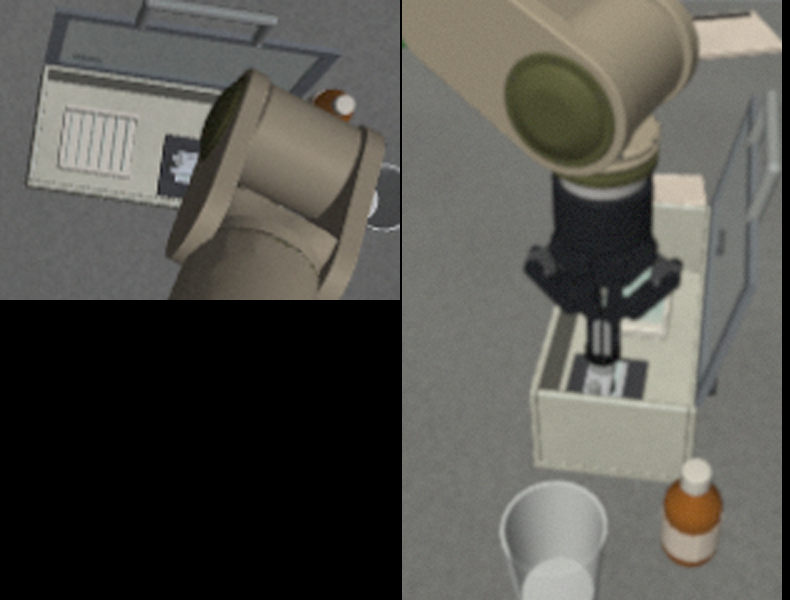

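Emit:
send_rows(
  moves=[0,0,0,0,0,0.0014,0,0,0,0,0,0,0,0,0,0,0,0,0,0,0],
)

```text
clock: 16.18
ee_pos: [0.5576, -0.1699, 0.0841]
orientation: [179.8, 0.2, 80.5]
ft_force: [-3.0, -0.2, 7.4]
opening: 0.0003
```

```bash
python3 m.py m5
python3 - <<'E'
import numpy as np
a=np.load('pics/m5.npy'); g=a.mean(2)[:,306:315].mean(1); i=np.arange(276,287)
for l in (55,80):
    k=[j for j in i if g[j]<l<=g[j+1]][-1]; print(l,round(k+(l-g[k])/(g[k+1]-g[k]),2))
E
```

```text
[-2.85395405  0.84774534  7.60746182] [0.48851312 0.4272236  0.69887056] [ 0.55755288 -0.16987344  0.08404978] [1.14262692e-05 1.47733535e-05 2.03133028e-05] 16.675
55 281.91
80 282.55
```

```bash
python3 - <<'E'
from h import *
state(); print(env.sign_off()); state()
E
```

```text
t 16.68 p [ 0.5576 -0.1699  0.084 ] o [1.7984e+02 1.6000e-01 8.0550e+01] F [-2.81  0.26  6.72] open 0.0
the job is handed in; nothing more can be done
None
the job is handed in; nothing more can be done
```

I opened the cover by its handle bar and swung it back to about 1.79 rad. It stayed on its stop after I let go, and later pictures show it still there. I then pressed the knob with the closed fingertips and signed off at about 16.7 s, still holding it down.

**Press depth:** three separate checks of the final depth agree to about half a millimetre, around the 8 mm wanted:

| Check | Depth |
|---|---|
| Fingertip height (76 mm above the bench) | about 7.95 mm |
| Average push (7.6 N) | about 7.7 mm |
| Shift of the knob's lower edge in the side picture | about 8.2 mm |

The depth never came near the 16 mm bottom.

**Clearances:** in the last side and top pictures the gripper is clear of the cover and the case. The beaker and bottle look undisturbed, but I did not measure them again. The white flat thing behind the case, which I take to be the carton, also looks unmoved.

**What disagreed or stayed unchecked:**
- The force reading ran lower than the fingertip height throughout the press.
- There was a steady sideways force of about 3 N at the tips, which I take to be friction.
- The gripper hides the knob's top, so I inferred that it is level with the uprights from the depth and did not see it directly.

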